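# Feel round the running band of a curling stone

### The job

Before the handle goes back on, feel the upturned curling stone's running band for chips: set the shut fingertips lightly down on the raised ring beside the chalk tick and slide them along it clockwise, seen from above, right round until they are back at the tick, then lift clear. Keep the touch light all the way, do not shift the stone, and leave the caps, insert, torque driver and drawer as they are.

Things in the scene. Friction and masses are not known exactly. Their poses are not given: they have to be found in the camera images.
- running_band: running band of the upturned curling stone: flat, level, raised ring of pale granite, radius 61 (inner) to 67 mm (outer). Origin on the stone's axis, level with the crest, 135 mm above the bench; z up, x points at the chalk tick. Cup inside it 6 to 8 mm lower, shoulder slopes away outside. Rigid, crest height the same all round. A light touch is a few newtons; over 30 N is too hard.
- stone: granite curling stone upside down on its pad, handle off: 280 mm across, 125 mm high, 18 kg, loose, grey with a pale matt striking band round the belly. A white chalk tick, 10 by 36 mm, runs radially down the upper shoulder from the running band's outer edge. Origin at the centre of the underside, z up, x towards the tick.
- pad: black rubber bench pad under the stone, fixed, 200 by 200 by 10 mm; origin at the centre of its underside
- band_0 (a point): point on the middle of the running band's crest beside the chalk tick: the start and finish of the round
- band_1 (a point): point on the middle of the running band's crest, 40 degrees clockwise (seen from above) from the chalk tick
- band_2 (a point): point on the middle of the running band's crest, 80 degrees clockwise (seen from above) from the chalk tick
- band_3 (a point): point on the middle of the running band's crest, 120 degrees clockwise (seen from above) from the chalk tick
- band_4 (a point): point on the middle of the running band's crest, 160 degrees clockwise (seen from above) from the chalk tick
- band_5 (a point): point on the middle of the running band's crest, 200 degrees clockwise (seen from above) from the chalk tick
- band_6 (a point): point on the middle of the running band's crest, 240 degrees clockwise (seen from above) from the chalk tick
- band_7 (a point): point on the middle of the running band's crest, 280 degrees clockwise (seen from above) from the chalk tick
- band_8 (a point): point on the middle of the running band's crest, 320 degrees clockwise (seen from above) from the chalk tick
- cap_a: green nylon handle cap, domed, 34 mm across, 16.5 mm high, loose on the bench; origin at the centre of its underside
- cap_b: second green nylon handle cap, same as the first
- insert: polished steel cup insert, open top, 43 mm body with a 58 mm flange, 22 mm high, loose; origin at the centre of its underside
- driver: chrome torque driver lying on the bench, 215 mm long, 34 mm thick grip, loose; origin on the bench below its middle, x towards the bit
- unit_drawer0_handle (a point): brass knob of the half open drawer in the birch plywood shelf (300 by 300 by 130 mm high), standing to the left of the stone

How it is judged:
By the outcome, as a careful person would: the job done as asked, in the order asked, and still so for the second after the job is handed in, with the robot touching nothing.
It also fails if it takes over 72 s, if anything falls off the work surface, if the arm or the gripper's body presses on something with over 40 N, if the wrist force passes 120 N, or if a joint passes its speed limit or range.

### The arm

A 6-joint arm with a two-finger parallel gripper is mounted at the origin on the work surface. World frame = base frame: x ahead of the robot, y to its left, z up, the work surface at z = 0. Lengths are in mm, angles in rad, forces in N, time in s.
With the tool pointing down it reaches from about 400 to 925 mm from the base axis. Payload 12.5 kg.
Tool frame: the origin (TCP) lies between the finger pads, 19 mm behind the fingertips; this is the grasp point; z points along the fingers, y is the direction in which the jaws open and shut (so a half turn about z gives the same grasp; the last joint's range is limited). The gripper opens to 95 mm and grips with 3 to 60 N. Pads are 20 mm wide; open, the fingers measure 119 mm over their backs; the gripper's body (75 mm by 180 mm) begins 59 mm behind the grasp point.
Start: joints at [1.031, 0.491, 1.559, -0, 1.092, -0.106], TCP at [262.687, 567.133, 233.461] pointing down, gripper open.
Joint ranges: [-3.1, 3.1], [-0.84, 2.19], [0.05, 2.79], [-1.13, 4.28], [0.06, 2.93], [-2.69, 2.69]. Speed limits (rad/s): [2.22, 2.22, 2.79, 3.14, 3.14, 3.14].

### API

Orientations are given as [roll, pitch, yaw] about the fixed x, y, z axes, in that order (R = Rz(yaw) Ry(pitch) Rx(roll)).
In Python, from cell import env gives the robot as it stands.
- The arm moves only by the shell command python3 -m pendant 'ROWS'. ROWS is JSON, a list that holds one entry, the list of rows, each a list of 5 numbers: the opening, from 0 (shut) to 1 (fully open), then the shift along the tool's x, y, z in m, then the turn about the tool's z in rad. A call has exactly 8 rows; each row is the pose to reach, as a shift and turn from the pose commanded when the call began, along the tool's axes at that moment; what a row does not reach only later rows make up. A row lasts 1/10 s, in which the tool goes at most 50 mm and 8.59 degrees, less where a joint would pass 70% of its speed; a pose out of reach is approached as far as the arm can. A call with a gripper value outside its range is refused whole. The fingers move at their own pace and stop on an object; the grip force is fixed at half the most. Time passes only in rows, so rows that repeat a pose let the fingers close, or fill a call up. It gives the time, the measured TCP pose, the force and the opening at its end, in the units of the state.
- env.state(): the state, without advancing time (a new reading comes with each control period).
- env.read_camera(name): name is "side" or "top" or "wrist"; returns a dict with "image" (384x512x3 uint8, blue, green, red), "range_z" (384x512 float32, mm along the optical axis (not along the pixel's ray), 0 where there is no reading), "fx", "fy", "cx", "cy" (pixels), "rvec" (rotation vector, rad) and "tvec" (3), from world to camera coordinates, as OpenCV has them; the wrist camera has in their place "tool_from_camera" (4x4, takes a point from camera to tool coordinates, whose origin is the TCP and whose axes are the flange's). Camera axes: x right, y down, z forward; pixel columns grow to the right and rows downward; lengths in mm; the calibration is good to about 2 mm. A picture is of the moment at which its call begins: read the wrist's pose just before it.
- env.job_done(): hands the job in, once; it reports no verdict.
The state is a dict: "t": time; "joints": joint angles; "qvel": joint speeds; "tau": joint torques, N m; "eef_pos": TCP position; "tcp_rot": TCP orientation; "ft_force": force on the tool from outside, world axes, zero at the start; "moment": the same for the moment, N m; "opening": opening from 0.0 (shut) to 1.0 (fully open).
Only numpy, scipy, OpenCV 4.12 (cv2) and the standard library are available. Lean on these libraries where they do the work, as an engineer would, in place of code of your own. Each camera call takes 0.05 s, during which the arm holds its last target. There are 200 camera calls.

## Working session

There is one attempt and no reset: what is moved stays moved. The work goes in short steps, Python scripts to look and compute and a shell command to move; the robot and the scene stay as the last step left them, time stands still between calls to the robot, and variables do not carry over. Pictures are saved under pics/ and viewed, about 8 in all and at most 12, crops included, and the job is handed in when it is done.

```bash
ls; mkdir -p pics
cat > h.py <<'E'
import numpy as np, cv2
from cell import env
def grab(n):
    s=env.state(); c=env.read_camera(n); return s,c
def pts(c):
    v,u=np.mgrid[:384,:512]; z=c["range_z"]
    P=np.stack([(u-c["cx"])/c["fx"]*z,(v-c["cy"])/c["fy"]*z,z],-1)
    R=cv2.Rodrigues(np.array(c["rvec"],float))[0]
    return (P-np.array(c["tvec"]).reshape(3))@R
E
python3 - <<'E'
from h import *
s,c=grab("top"); print(s)
s2,d=grab("side")
np.savez("a.npz",img=c["image"],P=pts(c),z=c["range_z"])
np.savez("b.npz",img=d["image"],P=pts(d),z=d["range_z"])
cv2.imwrite("pics/1.png",c["image"]);cv2.imwrite("pics/2.png",d["image"])
P=pts(c);m=(abs(P[...,2]-135)<4)&(c["range_z"]>0)
print(m.sum(),P[m].mean(0),np.ptp(P[m],0)); print({k:c[k] for k in("fx","rvec","tvec")})
E
```

```text
pics
{'t': 0.0, 'joints': array([ 1.03141319e+00,  4.91573762e-01,  1.55944961e+00, -1.84932955e-05,
        1.09168923e+00, -1.05591702e-01]), 'qvel': array([-0.00108907, -0.00088661, -0.00016553,  0.00131507,  0.00014682,
       -0.00308526]), 'tau': array([ 1.18319022e-03, -6.12642860e+01, -2.58178514e+01,  6.92993961e-02,
        4.82271519e-02, -1.42162794e-04]), 'eef_pos': array([262.56089581, 566.93142573, 232.85285556]), 'tcp_rot': array([-3.14047722e+00, -1.01727101e-04,  2.70780970e+00]), 'ft_force': array([ 0.26779168, -0.26983738, -0.25295713]), 'moment': array([-0.00888867,  0.00011964,  0.00997221]), 'opening': 1.0043543661765473}
3200 [592.56785528 362.5268291  132.78795428] [771.6730769  658.97254555   7.95164879]
{'fx': 355.4046235343503, 'rvec': array([ 2.1141665 , -2.10147818,  0.22723415]), 'tvec': array([  87.77535899,  583.9430415 , 1143.34937913])}
```

View pics/1.png

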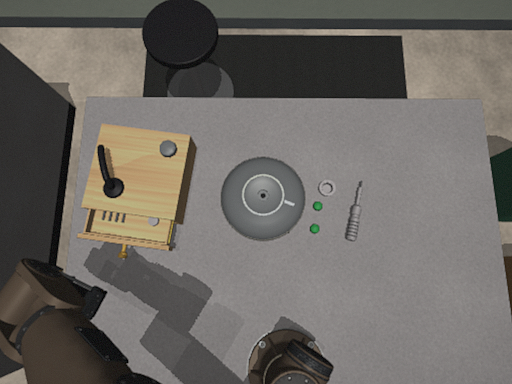

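View pics/2.png

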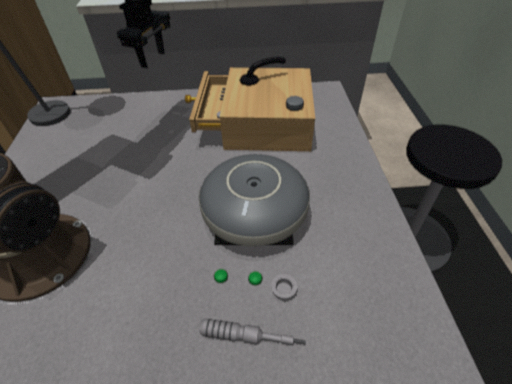

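The top view shows the stone centred at about (263,196), with the tick at about (289,204). The shelf and half-open drawer are to its left; the caps, insert and driver are to its right. Next I'll measure the ring and tick.

Run:
```python
from h import *
for n,f,roi in(("top","a",(225,165,305,235)),("side","b",(205,150,305,225))):
    s,c=grab(n); d=np.load(f+".npz"); P=d["P"]; g=d["img"].astype(int).min(2)
    R=cv2.Rodrigues(np.array(c["rvec"],float))[0]; t=np.array(c["tvec"]).reshape(3)
    v,u=np.mgrid[:384,:512]
    ray=np.stack([(u-c["cx"])/c["fx"],(v-c["cy"])/c["fy"],np.ones_like(u,float)],-1)@R
    o=-R.T@t
    def plane(z): return o+ray*((z-o[2])/ray[...,2])[...,None]
    x0,y0,x1,y1=roi; box=np.zeros_like(g,bool); box[y0:y1,x0:x1]=1
    k=cv2.blur(g.astype(np.float32),(25,25)); 
    Q=plane(135.)
    m=box&(g>k+22); 
    q=Q[m][:,:2]; c0=np.median(q,0)
    for _ in range(15):   # circle fit with trimming
        r=np.hypot(*(q-c0).T); w=abs(r-64)<(12 if _<6 else 7)
        A=np.c_[2*q[w],np.ones(w.sum())]; x=np.linalg.lstsq(A,(q[w]**2).sum(1),rcond=None)[0]; c0=x[:2]
    rr=np.sqrt(x[2]+c0@c0)
    th=np.degrees(np.arctan2(*(q[w]-c0).T[::-1]))
    print(n,"centre",c0,"r",rr,w.sum(),"cover",np.histogram(th,12,(-180,180))[0])
    # tick: bright, outside ring
    Qt=plane(130.); rt=np.hypot(*(Qt[...,:2]-c0).transpose(2,0,1))
    mt=box&(rt>74)&(rt<105)&(g>k+30); pt=Qt[mt][:,:2]-c0
    print(" tick",mt.sum(),pt.mean(0),np.degrees(np.arctan2(pt[:,1].mean(),pt[:,0].mean())), np.argwhere(mt).mean(0))
    rm=np.zeros_like(m); rm[m]=w; print(" depth z on ring",np.median(P[rm][:,2]), "xy via depth", (P[rm].min(0)+P[rm].max(0))/2)
```

```text
top centre [547.47350966  79.43487476] r 64.1995539419463 281 cover [25 22 25 24 24 21 21 21 24 24 25 25]
 tick 31 [-26.4699354  -85.11114762] -107.27591998455439 [202.83870968 289.51612903]
 depth z on ring 134.71147611434682 xy via depth [547.99385434  78.74898906 134.69479369]
side centre [556.56759164 137.73337037] r 64.51523210537334 105 cover [12  0  0  0 11  1 26 17  0  0 33  5]
 tick 178 [22.72258359 -2.57472451] -6.4646832643332965 [164.79775281 263.61797753]
 depth z on ring 1.951807072072342 xy via depth [568.9765667  218.39382002  68.47973592]
```

```bash
python3 -m pendant '[[[0,0,0,-0.04,0],[0,0,0,-0.07,0],[0,-0.03,-0.02,-0.07,0],[0,-0.06,-0.042,-0.07,0],[0,-0.09,-0.063,-0.07,0],[0,-0.12,-0.083,-0.07,0],[0,-0.15,-0.104,-0.07,0],[0,-0.18,-0.125,-0.07,0]]]'
python3 -m pendant '[[[0,-0.035,-0.025,0,0],[0,-0.07,-0.05,0,0],[0,-0.11,-0.075,0,0],[0,-0.15,-0.1,0,0],[0,-0.19,-0.13,0,0],[0,-0.23,-0.16,0,0],[0,-0.26,-0.18,0,0],[0,-0.283,-0.197,0,0]]]'
python3 - <<'E'
from h import *
s,c=grab("wrist"); np.savez("w1.npz",**c,pos=s["eef_pos"],rot=s["tcp_rot"],q=s["joints"]); cv2.imwrite("pics/3.png",c["image"])
print(s["t"],s["eef_pos"],s["tcp_rot"],s["joints"],s["ft_force"],s["opening"]); print(c["tool_from_camera"],c["fx"])
E
```

```text
t: 1.0
eef_pos: [374.0, 376.7, 303.4]
tcp_rot: [3.142, 0.0, 2.708]
ft_force: [-0.2, 1.0, 0.5]
opening: 0.384
t: 1.8
eef_pos: [548.3, 78.1, 303.3]
tcp_rot: [-3.142, -0.0, 2.706]
ft_force: [1.2, 1.1, -0.0]
opening: 0.007
1.8 [548.33358564  78.12249619 303.27346607] [-3.14155295e+00 -5.80221270e-05  2.70625655e+00] [ 2.22614019e-02  3.23487268e-01  1.63896964e+00 -1.08020819e-05
  1.17920534e+00 -1.11319469e+00] [ 1.21046625  1.05152176 -0.02534177] 0.006724334409380018
[[-2.51496840e-04 -9.60585058e-01 -2.77986120e-01  7.80859599e+01]
 [ 9.99999964e-01 -2.15485870e-04 -1.60095490e-04 -7.07325480e-01]
 [ 9.38832547e-05 -2.77986150e-01  9.60585078e-01 -1.51276313e+02]
 [ 0.00000000e+00  0.00000000e+00  0.00000000e+00  1.00000000e+00]] 296.91723738156577
```

View pics/3.png

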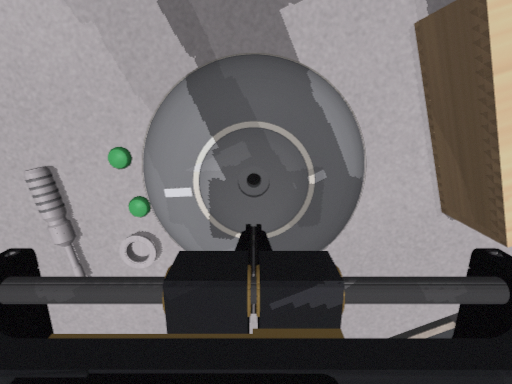

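The wrist view shows the ring centred at about (254,180) with the tick at (178,192). The lower edge is slightly hidden by the fingertip. I'll fit the ring here and compare it with the top camera.

```bash
cat > fit.py <<'E'
from h import *
from scipy.spatial.transform import Rotation as Ro
def wristfit(d,c0=(547.5,79.4)):
    g=d["image"].astype(np.float32).min(2); k=cv2.blur(g,(21,21))
    T=d["tool_from_camera"]; R=Ro.from_euler("xyz",d["rot"]).as_matrix()
    v,u=np.mgrid[:384,:512]
    ray=np.stack([(u-d["cx"])/d["fx"],(v-d["cy"])/d["fy"],np.ones_like(u,float)],-1)@(R@T[:3,:3]).T
    o=d["pos"]+R@T[:3,3]
    pl=lambda z:o+ray*((z-o[2])/ray[...,2])[...,None]
    c0=np.array(c0); Q=pl(135.)[...,:2]; z=d["range_z"]
    wz=(o+ray*z[...,None])[...,2]
    for i in range(8):
        r=np.hypot(Q[...,0]-c0[0],Q[...,1]-c0[1]); m=(abs(r-64)<(10 if i<3 else 5))&(g>k+12)&(abs(wz-135)<10)
        q=Q[m]; A=np.c_[2*q,np.ones(len(q))]; x=np.linalg.lstsq(A,(q**2).sum(1),rcond=None)[0]; c0=x[:2]
    th=np.degrees(np.arctan2(q[:,1]-c0[1],q[:,0]-c0[0]))
    print("centre",c0,"r",np.sqrt(x[2]+c0@c0),"z",np.median(wz[m]),np.histogram(th,12,(-180,180))[0])
    W=(o+ray*z[...,None]); rt=np.hypot(W[...,0]-c0[0],W[...,1]-c0[1])
    mt=(rt>72)&(rt<103)&(g>150)&(wz>90)
    n,l,st,ce=cv2.connectedComponentsWithStats(mt.astype(np.uint8)); j=1+np.argmax(st[1:,4]); mt=l==j
    p=W[mt]-[*c0,0]; print("tick",mt.sum(),ce[j],p.mean(0),np.degrees(np.arctan2(p[:,1].mean(),p[:,0].mean())))
    return c0
E
python3 - <<'E'
from fit import *
wristfit(np.load("w1.npz"))
# side camera, search near prior
_,c=grab("side"); d=dict(c); R=cv2.Rodrigues(np.array(c["rvec"],float))[0]; t=np.array(c["tvec"]).reshape(3)
im=np.load("b.npz"); d["image"]=im["img"]; d["range_z"]=im["z"]
d["tool_from_camera"]=np.block([[R.T,(-R.T@t)[:,None]],[np.zeros((1,3)),np.ones((1,1))]]); d["pos"]=np.zeros(3); d["rot"]=np.zeros(3)
wristfit(d)
E
```

```text
centre [547.63555424  77.91442585] r 64.14694777344724 z 135.4659448014805 [182 182 160 133 104  63 143 150 166 181 189 185]
tick 223 [177.93273543 192.02690583] [-26.06530156 -81.90094068 131.50104827] -107.65387938636945
centre [548.19231594  78.81821816] r 64.23670964512263 z 136.5160688819298 [33 34 37 37 37 32 34 34 31 34 33 32]
tick 58 [244.96551724 207.62068966] [-25.48412117 -83.75978468 129.30972863] -106.92251247223447
```

The three cameras agree: centre (547.8, 78.7) ±0.8 mm, radius 64.2, crest about 135, tick at −107.3°. Next I'll move above band_0 at (528.8, 17.6).

```bash
python3 -m pendant '[[[0,-0.004,-0.032,0.02,0],[0,-0.0077,-0.063,0.05,0],[0,-0.0077,-0.063,0.08,0],[0,-0.0077,-0.063,0.11,0],[0,-0.0077,-0.063,0.125,0],[0,-0.0077,-0.063,0.133,0],[0,-0.0077,-0.063,0.133,0],[0,-0.0077,-0.063,0.133,0]]]'
python3 - <<'E'
from h import *
for i in range(2):
    s,c=grab("side"); print(s["t"],s["eef_pos"],s["tcp_rot"],s["ft_force"],s["qvel"].round(3))
s,c=grab("wrist")
np.savez("w2.npz",**c,pos=s["eef_pos"],rot=s["tcp_rot"]); 
d=env.read_camera("side")["image"]
cv2.imwrite("pics/4.png",np.hstack([cv2.resize(d[120:250,180:330],(450,390)),c["image"][::1,:350][:384].copy() if 0 else cv2.resize(c["image"],(350,262))[:0].reshape(0,350,3) if 0 else cv2.copyMakeBorder(cv2.resize(c["image"],(350,262)),0,128,0,0,cv2.BORDER_CONSTANT)]))
E
```

```text
t: 2.7
eef_pos: [528.2, 20.3, 171.1]
tcp_rot: [3.141, 0.001, 2.708]
ft_force: [0.1, 0.2, 0.1]
opening: 0.005
2.7 [528.21962793  20.29297195 171.11630169] [3.14118645e+00 7.90720741e-04 2.70824319e+00] [0.0924738  0.1784529  0.10973832] [-0.002 -0.01  -0.004  0.001 -0.002 -0.001]
2.75 [528.31582842  20.1970949  171.33498905] [3.14103239e+00 1.33716755e-03 2.70819038e+00] [-0.16762212 -0.00253428 -0.16527727] [-0.003 -0.003 -0.001 -0.001 -0.001 -0.001]
```

View pics/4.png

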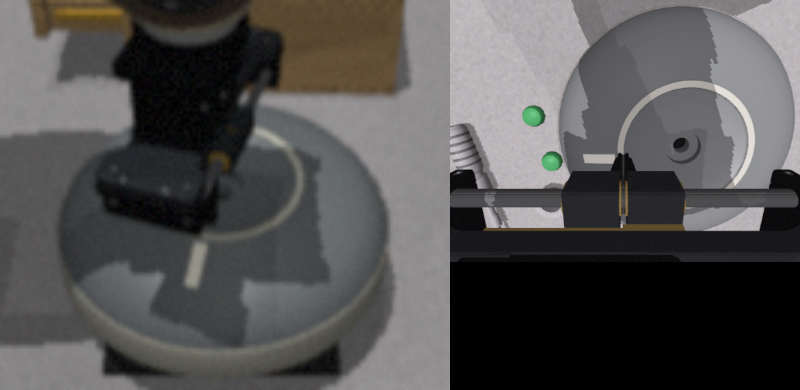

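The side crop shows the fingertips just above the ring by the tick. The wrist view shows the tip right beside the tick's end. I'll correct by about 2.6 mm and descend to just above the crest.

```bash
python3 - <<'E'
from fit import *
wristfit(np.load("w2.npz"),(547.8,78.7))
E
python3 -m pendant '[[[0,-0.0015,-0.0022,0.003,0],[0,-0.0015,-0.0022,0.006,0],[0,-0.0015,-0.0022,0.009,0],[0,-0.0015,-0.0022,0.012,0],[0,-0.0015,-0.0022,0.014,0],[0,-0.0015,-0.0022,0.014,0],[0,-0.0015,-0.0022,0.014,0],[0,-0.0015,-0.0022,0.014,0]]]'
for i in 1; do python3 -m pendant '[[[0,0,0,0.0005,0],[0,0,0,0.001,0],[0,0,0,0.001,0],[0,0,0,0.001,0],[0,0,0,0.001,0],[0,0,0,0.001,0],[0,0,0,0.001,0],[0,0,0,0.001,0]]]'; done
```

```text
centre [547.84362192  78.11170705] r 64.28361032617755 z 135.45511350347513 [505 439 110   0   0  28  90 375 417 471 487 525]
tick 514 [217.95719844 232.43968872] [-26.19063519 -83.09756071 128.96979855] -107.49377525990126
t: 3.7
eef_pos: [528.5, 17.3, 156.5]
tcp_rot: [3.141, 0.0, 2.708]
ft_force: [-0.2, 0.7, -0.4]
opening: 0.005
t: 4.5
eef_pos: [528.4, 17.3, 155.4]
tcp_rot: [3.141, 0.0, 2.708]
ft_force: [0.5, -0.0, -0.4]
opening: 0.003
```

```bash
python3 -m pendant '[[[0,0,0,0.0002,0],[0,0,0,0.0005,0],[0,0,0,0.0007,0],[0,0,0,0.0007,0],[0,0,0,0.0007,0],[0,0,0,0.0007,0],[0,0,0,0.0007,0],[0,0,0,0.0007,0]]]'
python3 -m pendant '[[[0,0,0,0.0002,0],[0,0,0,0.0004,0],[0,0,0,0.0004,0],[0,0,0,0.0004,0],[0,0,0,0.0004,0],[0,0,0,0.0004,0],[0,0,0,0.0004,0],[0,0,0,0.0004,0]]]'
```

```text
t: 5.3
eef_pos: [528.4, 17.3, 154.7]
tcp_rot: [3.142, 0.0, 2.708]
ft_force: [0.3, -0.7, 0.4]
opening: 0.004
t: 6.1
eef_pos: [528.4, 17.3, 154.3]
tcp_rot: [3.142, 0.0, 2.708]
ft_force: [-0.6, -0.5, 0.0]
opening: 0.004
```

```bash
python3 -m pendant '[[[0,0,0,0.0002,0],[0,0,0,0.0003,0],[0,0,0,0.0003,0],[0,0,0,0.0003,0],[0,0,0,0.0003,0],[0,0,0,0.0003,0],[0,0,0,0.0003,0],[0,0,0,0.0003,0]]]'
```

```text
t: 6.9
eef_pos: [528.4, 17.3, 154.1]
tcp_rot: [3.141, 0.0, 2.708]
ft_force: [-0.4, 0.1, 2.8]
opening: 0.004
```

```bash
python3 -m pendant '[[[0,0,0,0.0001,0],[0,0,0,0.0002,0],[0,0,0,0.0002,0],[0,0,0,0.0002,0],[0,0,0,0.0002,0],[0,0,0,0.0002,0],[0,0,0,0.0002,0],[0,0,0,0.0002,0]]]'
```

```text
t: 7.7
eef_pos: [528.4, 17.3, 154.1]
tcp_rot: [3.141, 0.0, 2.708]
ft_force: [-1.4, 0.5, 6.3]
opening: 0.005
```

The touch is light: 6 N, with a stiffness of about 17 N/mm. Next step is the table of round offsets in tool axes.

Run:
```python
import numpy as np
y=2.708; X=np.array([np.cos(y),np.sin(y)]); Y=np.array([np.sin(y),-np.cos(y)])
c=np.array([547.8,78.5]); r=64.1; t0=np.radians(-107.6)
P=lambda a:np.round(np.array([X@p,Y@p])*1 if 0 else np.array([X,Y])@(c+r*np.array([np.cos(t0-a),np.sin(t0-a)])),1)
for k in range(12):
    b=P(np.radians(30*k)); print(30*k+30,' '.join("[0,%.4f,%.4f,0,0],"%tuple((P(np.radians(30*k+3.75*j))-b)/1000) for j in range(1,9)), (c+r*np.array([np.cos(t0-np.radians(30*k+30)),np.sin(t0-np.radians(30*k+30))])).round(1))
```

```text
30 [0,0.0042,-0.0004,0,0], [0,0.0084,-0.0005,0,0], [0,0.0126,-0.0004,0,0], [0,0.0167,0.0001,0,0], [0,0.0209,0.0008,0,0], [0,0.0249,0.0017,0,0], [0,0.0289,0.0030,0,0], [0,0.0329,0.0045,0,0], [500.5  35.3]
60 [0,0.0038,0.0017,0,0], [0,0.0075,0.0037,0,0], [0,0.0110,0.0059,0,0], [0,0.0144,0.0084,0,0], [0,0.0177,0.0111,0,0], [0,0.0207,0.0140,0,0], [0,0.0236,0.0170,0,0], [0,0.0262,0.0203,0,0], [485.2  64.7]
90 [0,0.0024,0.0034,0,0], [0,0.0046,0.0070,0,0], [0,0.0066,0.0107,0,0], [0,0.0083,0.0145,0,0], [0,0.0098,0.0185,0,0], [0,0.0110,0.0225,0,0], [0,0.0119,0.0266,0,0], [0,0.0126,0.0307,0,0], [486.7  97.9]
120 [0,0.0004,0.0042,0,0], [0,0.0005,0.0084,0,0], [0,0.0003,0.0126,0,0], [0,-0.0001,0.0167,0,0], [0,-0.0008,0.0209,0,0], [0,-0.0018,0.0250,0,0], [0,-0.0030,0.0290,0,0], [0,-0.0045,0.0329,0,0], [504.6 125.8]
150 [0,-0.0018,0.0038,0,0], [0,-0.0038,0.0075,0,0], [0,-0.0060,0.0110,0,0], [0,-0.0084,0.0144,0,0], [0,-0.0111,0.0177,0,0], [0,-0.0140,0.0207,0,0], [0,-0.0171,0.0236,0,0], [0,-0.0203,0.0262,0,0], [534.  141.1]
180 [0,-0.0035,0.0024,0,0], [0,-0.0070,0.0046,0,0], [0,-0.0107,0.0066,0,0], [
[... 716 characters left out ...]
0], [0,-0.0119,-0.0266,0,0], [0,-0.0125,-0.0307,0,0], [608.9  59.1]
300 [0,-0.0004,-0.0042,0,0], [0,-0.0005,-0.0084,0,0], [0,-0.0004,-0.0126,0,0], [0,0.0001,-0.0168,0,0], [0,0.0008,-0.0209,0,0], [0,0.0017,-0.0250,0,0], [0,0.0030,-0.0290,0,0], [0,0.0045,-0.0329,0,0], [591.   31.2]
330 [0,0.0017,-0.0038,0,0], [0,0.0037,-0.0075,0,0], [0,0.0059,-0.0111,0,0], [0,0.0084,-0.0145,0,0], [0,0.0111,-0.0177,0,0], [0,0.0140,-0.0207,0,0], [0,0.0170,-0.0236,0,0], [0,0.0203,-0.0262,0,0], [561.6  15.9]
360 [0,0.0034,-0.0025,0,0], [0,0.0070,-0.0047,0,0], [0,0.0107,-0.0066,0,0], [0,0.0145,-0.0083,0,0], [0,0.0184,-0.0098,0,0], [0,0.0225,-0.0110,0,0], [0,0.0265,-0.0119,0,0], [0,0.0307,-0.0126,0,0], [528.4  17.4]
```

```bash
python3 -m pendant '[[[0,0.0042,-0.0004,0,0],[0,0.0084,-0.0005,0,0],[0,0.0126,-0.0004,0,0],[0,0.0167,0.0001,0,0],[0,0.0209,0.0008,0,0],[0,0.0249,0.0017,0,0],[0,0.0289,0.003,0,0],[0,0.0329,0.0045,0,0]]]'
```

```text
t: 8.5
eef_pos: [500.4, 35.3, 154.1]
tcp_rot: [3.141, 0.001, 2.708]
ft_force: [2.0, -2.7, 5.4]
opening: 0.005
```

```bash
python3 -m pendant '[[[0,0.0038,0.0017,0,0],[0,0.0075,0.0037,0,0],[0,0.011,0.0059,0,0],[0,0.0144,0.0084,0,0],[0,0.0177,0.0111,0,0],[0,0.0207,0.014,0,0],[0,0.0236,0.017,0,0],[0,0.0262,0.0203,0,0]]]'
```

```text
t: 9.3
eef_pos: [484.8, 64.6, 154.0]
tcp_rot: [-3.141, 0.0, 2.708]
ft_force: [0.2, -4.4, 6.7]
opening: 0.007
```

```bash
python3 -m pendant '[[[0,0.0024,0.0034,0,0],[0,0.0046,0.007,0,0],[0,0.0066,0.0107,0,0],[0,0.0083,0.0145,0,0],[0,0.0098,0.0185,0,0],[0,0.011,0.0225,0,0],[0,0.0119,0.0266,0,0],[0,0.0126,0.0307,0,0]]]'
```

```text
t: 10.1
eef_pos: [485.7, 97.5, 154.0]
tcp_rot: [-3.14, -0.001, 2.708]
ft_force: [-2.1, -6.6, 10.2]
opening: 0.002
```

```bash
python3 -m pendant '[[[0,0.0003,0.0043,-0.0001,0],[0,0.0003,0.0086,-0.0002,0],[0,0,0.0129,-0.0002,0],[0,-0.0005,0.0171,-0.0002,0],[0,-0.0013,0.0213,-0.0002,0],[0,-0.0023,0.0255,-0.0002,0],[0,-0.0035,0.0295,-0.0002,0],[0,-0.005,0.0334,-0.0002,0]]]'
```

```text
t: 10.9
eef_pos: [503.6, 125.8, 154.0]
tcp_rot: [-3.139, -0.003, 2.708]
ft_force: [-5.2, -4.9, 10.1]
opening: 0.004
```

```bash
python3 -m pendant '[[[0,-0.002,0.0039,-0.0001,0],[0,-0.0041,0.0077,-0.0002,0],[0,-0.0064,0.0112,-0.0003,0],[0,-0.0088,0.0146,-0.0003,0],[0,-0.0115,0.0179,-0.0003,0],[0,-0.0144,0.0209,-0.0003,0],[0,-0.0175,0.0238,-0.0003,0],[0,-0.0207,0.0264,-0.0003,0]]]'
```

```text
t: 11.7
eef_pos: [533.5, 141.3, 154.0]
tcp_rot: [-3.14, -0.003, 2.708]
ft_force: [-4.6, -0.7, 6.4]
opening: 0.003
```

```bash
python3 -m pendant '[[[0,-0.0035,0.0024,0,0],[0,-0.007,0.0045,0,0],[0,-0.0107,0.0065,0,0],[0,-0.0146,0.0081,0,0],[0,-0.0185,0.0096,0,0],[0,-0.0225,0.0108,0,0],[0,-0.0266,0.0117,0,0],[0,-0.0307,0.0123,0,0]]]'
```

```text
t: 12.5
eef_pos: [566.6, 139.8, 154.1]
tcp_rot: [-3.14, -0.003, 2.708]
ft_force: [-4.3, 1.1, 6.3]
opening: 0.003
```

```bash
python3 -m pendant '[[[0,-0.0042,0.0004,0,0],[0,-0.0084,0.0005,0,0],[0,-0.0126,0.0003,0,0],[0,-0.0168,-0.0001,0,0],[0,-0.0209,-0.0008,0,0],[0,-0.025,-0.0018,0,0],[0,-0.029,-0.003,0,0],[0,-0.0329,-0.0045,0,0]]]'
```

```text
t: 13.3
eef_pos: [594.9, 122.1, 154.1]
tcp_rot: [-3.141, -0.003, 2.708]
ft_force: [-2.6, 2.4, 5.6]
opening: 0.007
```

```bash
python3 -m pendant '[[[0,-0.0038,-0.0018,0,0],[0,-0.0075,-0.0037,0,0],[0,-0.0111,-0.006,0,0],[0,-0.0145,-0.0084,0,0],[0,-0.0177,-0.0111,0.0001,0],[0,-0.0208,-0.014,0.0001,0],[0,-0.0236,-0.0171,0.0001,0],[0,-0.0263,-0.0203,0.0001,0]]]'
```

```text
t: 14.1
eef_pos: [611.5, 91.7, 154.1]
tcp_rot: [-3.142, -0.0, 2.708]
ft_force: [-0.3, 0.9, 1.9]
opening: 0.008
```

```bash
python3 -m pendant '[[[0,-0.0021,-0.0035,0.0002,0],[0,-0.004,-0.0073,0.0003,0],[0,-0.0059,-0.011,0.0003,0],[0,-0.0077,-0.0149,0.0003,0],[0,-0.0091,-0.0188,0.0003,0],[0,-0.0103,-0.0228,0.0003,0],[0,-0.0113,-0.0269,0.0003,0],[0,-0.0119,-0.031,0.0003,0]]]'
```

```text
t: 14.9
eef_pos: [609.3, 58.7, 154.1]
tcp_rot: [3.141, 0.001, 2.708]
ft_force: [0.3, 2.0, 5.6]
opening: 0.005
```

```bash
python3 -m pendant '[[[0,-0.0004,-0.0042,0,0],[0,-0.0005,-0.0084,0,0],[0,-0.0004,-0.0126,0,0],[0,0.0001,-0.0168,0,0],[0,0.0008,-0.0209,0.0001,0],[0,0.0017,-0.025,0.0001,0],[0,0.003,-0.029,0.0001,0],[0,0.0045,-0.0329,0.0001,0]]]'
```

```text
t: 15.7
eef_pos: [591.5, 30.7, 154.1]
tcp_rot: [3.141, 0.001, 2.708]
ft_force: [2.0, 2.5, 4.6]
opening: 0.006
```

```bash
python3 -m pendant '[[[0,0.0019,-0.0037,0.0001,0],[0,0.0041,-0.0073,0.0001,0],[0,0.0063,-0.0109,0.0001,0],[0,0.0088,-0.0143,0.0001,0],[0,0.0115,-0.0175,0.0001,0],[0,0.0144,-0.0205,0.0001,0],[0,0.0174,-0.0234,0.0001,0],[0,0.0207,-0.026,0.0001,0]]]'
```

```text
t: 16.5
eef_pos: [562.1, 15.6, 154.1]
tcp_rot: [3.141, 0.002, 2.708]
ft_force: [3.6, 1.2, 6.9]
opening: 0.008
```

```bash
python3 -m pendant '[[[0,0.0034,-0.0025,0,0],[0,0.007,-0.0046,0,0],[0,0.0107,-0.0065,0,0],[0,0.0146,-0.0082,0,0],[0,0.0186,-0.0097,0,0],[0,0.0228,-0.0109,0,0],[0,0.0269,-0.0118,0,0],[0,0.0312,-0.0125,0,0]]]'
```

```text
t: 17.3
eef_pos: [528.6, 17.3, 154.1]
tcp_rot: [3.141, 0.002, 2.708]
ft_force: [4.5, -1.0, 5.4]
opening: 0.004
```

```bash
python3 -m pendant '[[[0,0.001,-0.0001,0,0],[0,0.002,-0.0002,0,0],[0,0.002,-0.0002,0,0],[0,0.002,-0.0002,0,0],[0,0.002,-0.0002,0,0],[0,0.002,-0.0002,0,0],[0,0.002,-0.0002,0,0],[0,0.002,-0.0002,0,0]]]'
```

```text
t: 18.1
eef_pos: [526.6, 17.9, 154.1]
tcp_rot: [-3.142, 0.002, 2.708]
ft_force: [2.7, -1.1, 7.3]
opening: 0.007
```

The fingertips are back at the tick. Now I'll lift straight up and check that the stone hasn't moved.

```bash
python3 -m pendant '[[[0,0,0,-0.002,0],[0,0,0,-0.01,0],[0,0,0,-0.03,0],[0,0,0,-0.06,0],[0,0,0,-0.09,0],[0,0,0,-0.12,0],[0,0,0,-0.14,0],[0,0,0,-0.14,0]]]'
python3 - <<'E'
from fit import *
s,c=grab("wrist"); print(s["t"],s["eef_pos"],s["ft_force"])
wristfit(dict(c,pos=s["eef_pos"],rot=s["tcp_rot"]),(547.8,78.5))
c=env.read_camera("side"); R=cv2.Rodrigues(np.array(c["rvec"],float))[0]; t=np.array(c["tvec"]).reshape(3)
T=np.block([[R.T,(-R.T@t)[:,None]],[np.zeros((1,3)),np.ones((1,1))]])
wristfit(dict(c,tool_from_camera=T,pos=np.zeros(3),rot=np.zeros(3)))
a=np.load("b.npz")["img"]; df=cv2.absdiff(a,c["image"]).max(2)
print("tick/caps diff",df[195:222,235:255].max(),df[262:350,195:310].max())
cv2.imwrite("pics/5.png",c["image"])
E
```

```text
t: 18.9
eef_pos: [526.5, 18.4, 296.4]
tcp_rot: [3.14, 0.004, 2.708]
ft_force: [0.4, -0.1, -0.3]
opening: 0.008
18.9 [526.45933731  18.41808683 296.38505418] [ 0.41961323 -0.09848207 -0.34009958]
centre [547.73227601  78.02170527] r 64.14304224967103 z 135.48732898915353 [192 184 154 158 143 139 143 136 174 193 190 198]
tick 198 [232.48989899 188.35353535] [-26.00273649 -83.37848716 128.56208118] -107.32081297937687
centre [548.4059264   79.24174336] r 64.3457045550967 z 136.6200690605752 [29 23 21 35 32 28 23 14 30 34 13 24]Traceback (most recent call last):
  File "<stdin>", line 6, in <module>
  File "fit.py", line 19, in wristfit
    n,l,st,ce=cv2.connectedComponentsWithStats(mt.astype(np.uint8)); j=1+np.argmax(st[1:,4]); mt=l==j
                                                                         ~~~~~~~~~^^^^^^^^^^
    return _wrapfunc(a, 'argmax', axis=axis, out=out, **kwds)
    return bound(*args, **kwds)
ValueError: attempt to get argmax of an empty sequence
```

The wrist fit matches the earlier ones to about 0.2 mm in centre and 0.3° in tick angle. In the side view the tick fell below the brightness threshold, probably in the arm's shadow, so that check didn't complete. The arm is well clear, so I'm handing in.

```bash
python3 -c "
from cell import env
s=env.state();print(s['t'],s['eef_pos'],s['ft_force'],env.job_done())"
```

```text
the job is handed in; nothing more can be done
19.0 [525.6268798   18.53521635 293.40754681] [-0.16596644  1.42296769  0.39483441] None
```

I slid the shut fingertips clockwise once right round the running band, starting and finishing at the chalk tick. They ran about 2 mm past the start before I lifted them 140 mm clear and handed in at 19 s.

- **Touch:** The vertical force, read at the end of each move, was mostly 5–7 N. It peaked at about 10 N around 90–120° and dipped to 1.9 N at 240°. Forces between those readings were not recorded, but the measured height stayed at 154.0–154.1 mm, the contact height. The fingertip centre stayed within about 1 mm of mid-band.
- **Stone:** The last wrist-camera fit put the ring centre at (547.7, 78.0) mm and the tick at −107.3°. Before the round they were (547.6–547.8, 77.9–78.1) mm and −107.5° to −107.7°, so there was no detectable shift.
- **Checks that failed or disagreed:**
  - The final side-camera check was incomplete because its tick search found nothing, probably because the arm's shadow lay on the tick.
  - Its ring centre came out within 0.5 mm of its own earlier fit, but about 1 mm from the wrist camera's.
  - That error also stopped the image comparison for the caps, insert and driver, so I did not re-check those or the drawer. The arm stayed well above the bench and away from them during the round.

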